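# Isolate the router and set the cutter five clicks up from its bottom stop

## Task

Switch the router off at its isolator by turning the bar handle anticlockwise to its off position. Then wind the clicking height dial anticlockwise down to its bottom stop, and from there turn it clockwise exactly five clicks to raise the cutter, leaving it resting in the fifth click. Leave the isolator off and do not disturb the other things on the bench.

Things in the scene. Friction and masses are not known exactly. Their poses are not given: they have to be found in the camera images.
- lift_plate: Fixed aluminium router lift plate on the bench top, 180 (x) by 260 (y) by 12 mm. Origin: centre of its underside, on the bench top; z up. The cutter stands at y = -45 mm and the height dial at y = +80 mm in its frame.
- dial_grip (a point): Point fixed to the plate on the height dial's vertical axis, 45 mm above the bench, where to grip it. The dial is a ribbed round black knob, 60 mm diameter, from 26 to 64 mm above the bench (14 mm free below it), grippable across at any yaw. This point does not turn with it and the dial bears no mark. Clockwise (from above) raises the cutter; at the start it stands 2 to 4 clicks above its bottom stop.
- dial_foot (a point): Point on the plate's top face under the dial's axis, fixed. The dial has 12 clicks a turn (30 degrees of its spindle each). Turning against a click takes 0.4 to 0.6 N m at first, falling off as it turns; half-way to the next click the spindle snaps ahead by itself and the torque is near zero (under 0.07 N m) until the next one. Clicks must be counted by these torque bumps, because of the free play (see dial_top).
- dial_top (a point): Point on the dial's axis at the knob's top face, 64 mm above the bench, fixed. The knob has free play on its spindle, over 10 and under 30 degrees, turned through with almost no torque after each change of direction. The bottom stop is rigid (torque climbs past 0.9 N m at once) and is itself a click position, click zero, counted as none. The upper end is 12 clicks up.
- cutter_tip (a point): Middle of the top of the steel cutter, which stands upright in the plate, about 20 mm across. It rises only 0.3 mm a click; with the dial on its bottom stop it is 29.0 mm above the plate's underside (17.0 mm above its top face).
- isolator_grip (a point): Centre of the isolator's black bar handle (84 mm long along this point's x axis, 16 mm wide along y, 34 mm tall, 67 to 101 mm above the bench), on its vertical turning axis, 87 mm above the bench. It stands on a fixed grey enclosure 120 by 120 by 55 mm with a 48 mm round collar 6 mm high under the handle (top at 61 mm).
- isolator (a joint): Angle of the isolator handle in rad, growing anticlockwise seen from above: 0 = on (as found), 1.047 (60 degrees) = off. Both ends are stops and rest positions; it resists up to about 0.4 N m on the way to half-way and then snaps over by itself.
- block_plane: Steel block plane lying flat, 160 by 50 mm and about 50 mm tall, loose. Origin: centre of its underside. To be left alone.
- wood_frame: Square frame of light wood lying flat, 130 by 130 by 18 mm, loose. Origin: centre of its underside. To be left alone.
- glue_bottle: Upright plain pale bottle, 60 mm diameter, 150 mm tall, loose. Origin: centre of its underside. To be left alone.
- offcut: Wooden offcut lying flat, 170 by 45 by 22 mm, loose. Origin: centre of its underside. To be left alone.
Mind the look-alikes: they are no part of the job. Several things look just like the part that bears isolator_grip: the one meant starts farthest to the robot's left.

How it is judged:
On the way, in this order (a step that is already met when the one before it is completed fails the run):
1. the isolator is turned off (value of joint isolator above 0.95 rad), for 0.2 s.
2. the dial is wound down to its bottom stop (z of cutter_tip in the frame of lift_plate below 0.0291 m), for 0.1 s.
3. the dial rests in the fifth click up (z of cutter_tip in the frame of lift_plate between 0.0304 and 0.0306 m), for 0.2 s.
At the end, for the whole second after the job is handed in: The dial rests in the fifth click up from its bottom stop (cutter tip 30.5 mm above the plate's underside, within 0.1 mm, a third of a click), and the isolator is off (handle past 0.95 rad) (all of step 3 and value of joint isolator above 0.95 rad); the robot touches nothing.
It fails at once if the block plane is pushed more than 20 mm (distance of block_plane from where it was at the start of the episode above 0.02 m).
It fails at once if the wood frame is pushed more than 20 mm (distance of wood_frame from where it was at the start of the episode above 0.02 m).
It fails at once if the glue bottle is pushed more than 20 mm (distance of glue_bottle from where it was at the start of the episode above 0.02 m).
It fails at once if the offcut is pushed more than 20 mm (distance of offcut from where it was at the start of the episode above 0.02 m).
It also fails if it takes over 72 s, if anything falls off the work surface, if the arm or the gripper's body presses on something with over 40 N, if the wrist force passes 120 N, or if a joint passes its speed limit or range.

## Robot

A 6-joint arm with a two-finger parallel gripper is mounted at the origin on the work surface. World frame = base frame: x ahead of the robot, y to its left, z up, the work surface at z = 0. Lengths are in m, angles in rad, forces in N, time in s.
With the tool pointing down it reaches from about 0.375 to 0.9 m from the base axis. Payload 3.1 kg.
Tool frame: the origin (TCP) lies on the centre line of the jaws, within the pads' length; the fingertips stand robot.nose_length ahead of it and the grasp point (between the pads) lies 6 mm ahead of it (robot.nose_length is the distance from the TCP to the fingertips, in m); z points along the fingers, y is the line along which they close (so a half turn about z gives the same grasp; the last joint's range is limited). The gripper opens to 87 mm and grips with 3 to 60 N. Pads are 19 mm wide; open, the fingers measure 117 mm over their backs; the gripper's body (75 mm by 190 mm) begins 51 mm behind the grasp point.
Start: joints at [-1.514, 0.527, 1.433, -0, 1.181, -0.178], TCP at [0.146, -0.608, 0.248] pointing down, gripper open.
Joint ranges: [-3.08, 3.08], [-0.75, 2.2], [0.22, 2.44], [-1.43, 4.57], [0, 2.65], [-2.85, 2.85]. Speed limits (rad/s): [2.79, 2.79, 3.14, 3.14, 3.14, 3.14].

## Interface

Orientations are given as a unit quaternion [x, y, z, w].
In Python, from rig import robot gives the robot as it stands.
- The arm moves only by the shell command python3 -m crank 'ROWS' [FORCE]. ROWS is JSON, one flat list of numbers, 7 for each row, row after row: the shift along the tool's x, y, z in mm, then the turn, a rotation vector about the tool's x, y, z in degrees, then the closure in counts, from 0 (fully open) to 255 (shut). In form: [x, y, z, ax, ay, az, fingers, x, y, z, ax, ay, az, fingers, ...]. A call has exactly 5 rows; each row is the pose to reach, as a shift and turn from the pose commanded when the call began, along the tool's axes at that moment; what a row does not reach only later rows make up. A row lasts 1/12 s, in which the tool goes at most 41.7 mm and 7.16 degrees, less where a joint would pass 70% of its speed; a pose out of reach is approached as far as the arm can. A call with a gripper value outside its range is refused whole. The fingers move at their own pace and stop on an object; FORCE is the grip in N (left out, the last holds). Time passes only in rows, so rows that repeat a pose let the fingers close, or fill a call up. It gives the time, the measured TCP pose, the force, the opening and the grip force at its end, in the units of the state.
- robot.get_obs(): the state, without advancing time (a new reading comes with each control period).
- robot.camera(name): name is "scene" or "top"; returns a dict with "pixels" (400x640x3 uint8, red, green, blue), "intrinsics" (3x3 intrinsics, pixels), "extrinsics" (4x4, takes a point from camera to world coordinates). Camera axes: x right, y down, z forward; pixel columns grow to the right and rows downward; lengths in m; the calibration is good to about 2 mm. A picture is of the moment at which its call begins. There is no depth.
- robot.hand_in(): hands the job in; it is judged then, once.
The state is a dict: "time": time; "q": joint angles; "joint_velocities": joint speeds; "joint_torque": joint torques, N m; "position": TCP position; "tool_rot": TCP orientation; "ft_force": force on the tool from outside, world axes, zero at the start; "moment": the same for the moment, N m; "grip_width": finger opening in m; "grip_force": force on a finger pad.
Only numpy, scipy, OpenCV 4.12 (cv2) and the standard library are available. Lean on these libraries where they do the work, as an engineer would, in place of code of your own. Each camera call takes 0.05 s, during which the arm holds its last target. There are 200 camera calls.

## Working session

There is one attempt and no reset: what is moved stays moved. The work goes in short steps, Python scripts to look and compute and a shell command to move; the robot and the scene stay as the last step left them, time stands still between calls to the robot, and variables do not carry over. Pictures are saved under pics/ and viewed, at most 10 in all, crops included, and the job is handed in when it is done.

```bash
mkdir -p pics; ls; python3 - <<'E'
from rig import robot
import cv2
print(robot.nose_length); print(robot.get_obs())
for n in("scene","top"):
    c=robot.camera(n); cv2.imwrite(f"pics/{n}0.png",c["pixels"][:,:,::-1]); print(c["intrinsics"],c["extrinsics"])
E
```

```text
pics
0.025
{'time': 0.0, 'q': array([-1.51352480e+00,  5.28485647e-01,  1.43394403e+00, -2.29232681e-05,
        1.18138027e+00, -1.78479226e-01]), 'joint_velocities': array([-1.91943574e-04,  8.32657774e-05,  9.59226190e-04,  3.36724547e-04,
        4.58461745e-04, -4.70801985e-04]), 'joint_torque': array([ 1.98719688e-03, -4.40034807e+01, -1.76587182e+01,  6.32044114e-02,
        5.81334683e-02, -1.71508950e-04]), 'position': array([ 0.14597786, -0.60699387,  0.24654634]), 'tool_rot': array([ 9.93059615e-01,  1.17606856e-01,  5.65680923e-05, -1.10725630e-03]), 'ft_force': array([-0.61564271,  0.14818093, -0.16607718]), 'moment': array([ 0.00393049, -0.07324606,  0.01216051]), 'grip_force': 0.0, 'grip_width': 0.08730242806490635}
[[412.25556532   0.         315.13690514]
 [  0.         412.25556532 193.71692194]
 [  0.           0.           1.        ]] [[ 0.42512143  0.76531345 -0.4832878   1.17887428]
 [ 0.90503326 -0.35135144  0.23972269 -0.3542678 ]
 [ 0.01365914 -0.53930278 -0.84200115  1.24241995]
 [ 0.          0.          0.          1.        ]]
[[462.648597     0.         318.57186925]
 [  0.         462.648597   197.68013896]
 [  0.           0.           1.        ]] [[ 2.56629951e-02 -9.88536128e-01  1.48787547e-01  3.15424062e-01]
 [-9.99656577e-01 -2.61665771e-02 -1.42770709e-03 -2.71401537e-02]
 [ 5.30460088e-03 -1.48699811e-01 -9.88868155e-01  1.53626238e+00]
 [ 0.00000000e+00  0.00000000e+00  0.00000000e+00  1.00000000e+00]]
```

View pics/top0.png

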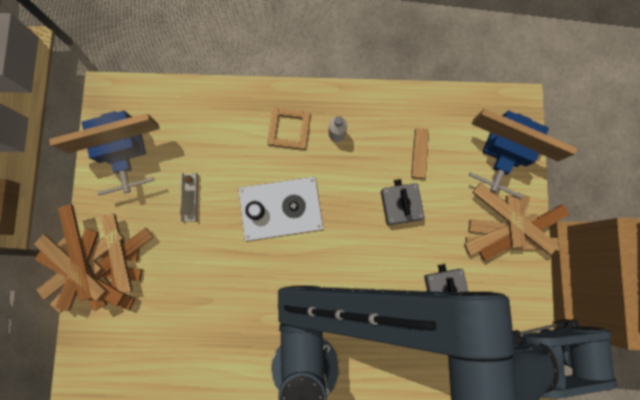

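View pics/scene0.png

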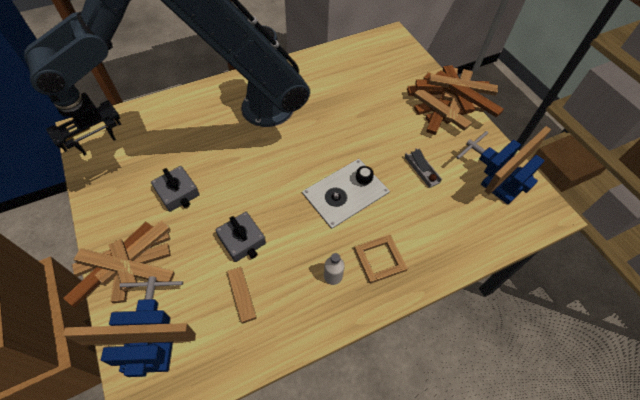

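The top view shows two identical grey isolators, at px (403,203) and (446,282), seen at (240,237) and (174,188) in the scene view. The one at (403,203) has the larger y, so it is farther left and is the one meant. The dial is at (256,210), the cutter at (294,206), and the plane, frame, bottle and offcut are well apart. I'll confirm in an enlarged crop.

```bash
python3 - <<'E'
import cv2,numpy as np
t=cv2.imread("pics/top0.png");s=cv2.imread("pics/scene0.png")
a=cv2.resize(t[170:240,370:440],(390,390),interpolation=cv2.INTER_CUBIC)
b=cv2.resize(t[170:240,230:330],(557,390),interpolation=cv2.INTER_CUBIC)[:,:400]
cv2.imwrite("pics/crop1.png",np.hstack([a,b]))
a=cv2.resize(s[200:270,205:275],(390,390),interpolation=cv2.INTER_CUBIC)
b=cv2.resize(s[150:220,320:390],(390,390),interpolation=cv2.INTER_CUBIC)
cv2.imwrite("pics/crop2.png",np.hstack([a,b]))
E
```

```text
(no output)
```

View pics/crop1.png

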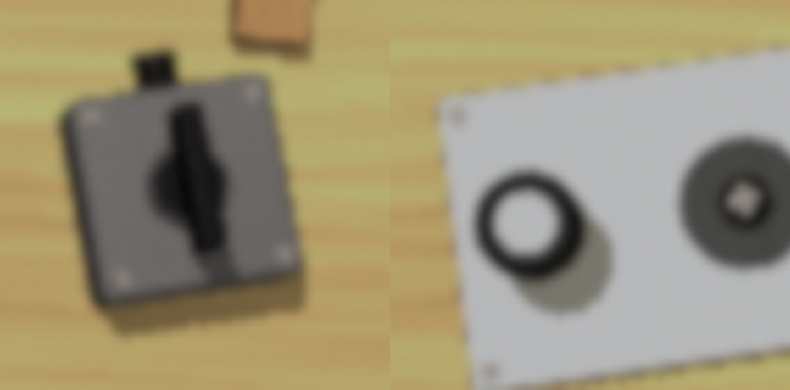

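View pics/crop2.png

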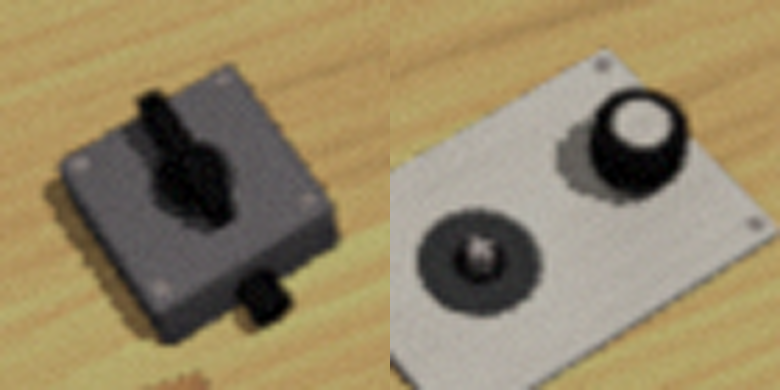

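```bash
cat > h.py <<'E'
from rig import robot
import numpy as np
from scipy.spatial.transform import Rotation as R
def cal(n):
    c=robot.camera(n); np.savez(f"cal_{n}.npz",K=c["intrinsics"],E=c["extrinsics"])
def ray(n,u,v,z):
    d=np.load(f"cal_{n}.npz");E=d["E"]
    r=E[:3,:3]@np.linalg.inv(d["K"])@[u,v,1]; o=E[:3,3]
    return (o+r*(z-o[2])/r[2])[:2]
def go(x,y,z,yaw):
    "shift/turn in tool axes to reach TCP x,y,z tool down with closing line (tool y) at yaw deg"
    o=robot.get_obs(); T=R.from_quat(o["tool_rot"])
    best=None
    for k in(0,180):
        a=np.radians(yaw+k-90) # tool x axis dir such that y=z cross x with z down: y = x rotated -90
        yv=np.array([np.cos(np.radians(yaw+k)),np.sin(np.radians(yaw+k)),0]); zv=np.array([0,0,-1.]); xv=np.cross(yv,zv)
        G=R.from_matrix(np.c_[xv,yv,zv]); rv=(T.inv()*G).as_rotvec(degrees=True)
        if best is None or np.linalg.norm(rv)<np.linalg.norm(best): best=rv
    print("shift mm",(T.inv().apply(np.array([x,y,z])-o["position"])*1e3).round(1),"rot",best.round(2),"q6",o["q"].round(3)[[0,5]])
def st():
    o=robot.get_obs(); T=R.from_quat(o["tool_rot"]).as_matrix()
    print("t%.2f"%o["time"],o["position"].round(4),"yaw_y %.1f"%np.degrees(np.arctan2(T[1,1],T[0,1])),"F",o["ft_force"].round(1),"M",o["moment"].round(3),"w%.4f g%.1f"%(o["grip_width"],o["grip_force"]),"q",o["q"].round(2))
E
python3 - <<'E'
from h import *
cal("top");cal("scene")
s=5.571
f=lambda n,x,y,ox,oy,z:ray(n,ox+x/s,oy+y/s,z).round(4)
c=np.array([f("top",*p,370,170,.055) for p in((72,108),(262,80),(298,265),(105,298))]);print("encl top",c,c.mean(0))
c=np.array([f("scene",*p,205,200,.055) for p in((65,162),(230,67),(337,205),(170,305))]);print("encl scene",c,c.mean(0))
h=np.array([f("top",*p,370,170,.101) for p in((186,105),(208,250))]);d=h[0]-h[1];print("handle",h,h.mean(0),np.linalg.norm(d),np.degrees(np.arctan2(d[1],d[0])))
h=np.array([f("scene",*p,205,200,.101) for p in((150,100),(220,205))]);d=h[1]-h[0];print("handle sc",h,h.mean(0),np.linalg.norm(d),np.degrees(np.arctan2(d[1],d[0])))
print("dial",f("top",137,222,230,170,.064),"sc",f("scene",640-390,122,320,150,.064))
print("cutter",f("top",744-390,200,230,170,.029),"sc",f("scene",480-390,250,320,150,.029))
go(.5,0,.25,0);st()
E
```

```text
encl top [[ 0.5711 -0.2376]
 [ 0.5906 -0.3486]
 [ 0.4825 -0.3688]
 [ 0.4604 -0.2572]] [ 0.52615 -0.30305]
encl scene [[ 0.4874 -0.363 ]
 [ 0.4673 -0.2545]
 [ 0.5792 -0.2302]
 [ 0.5982 -0.3377]] [ 0.533025 -0.29635 ]
handle [[ 0.5666 -0.2955]
 [ 0.4844 -0.3077]] [ 0.5255 -0.3016] 0.0831004211782347 8.442125298222576
handle sc [[ 0.4963 -0.3069]
 [ 0.5755 -0.2935]] [ 0.5359 -0.3002] 0.08032558745505693 9.603040171952728
dial [0.4921 0.1746] sc [0.493  0.1792]
cutter [0.5127 0.0522] sc [0.5174 0.0559]
shift mm [ 486.1 -507.8   -2.3] rot [-6.000e-02 -6.000e-02 -7.649e+01] q6 [-1.513 -0.178]
t0.20 [ 0.146  -0.6073  0.2469] yaw_y -76.5 F [-0.1 -0.3 -0.4] M [ 0.013 -0.024  0.041] w0.0875 g0.0 q [-1.51  0.53  1.43 -0.    1.18 -0.18]
```

The crops confirm it: the left isolator's bar runs from (186,105) to (208,250) in the crop, on a collar centred on its enclosure. The dial's white top is at (527,222). I estimate isolator ≈ (0.529, -0.300), bar at yaw ≈ 10°, and dial ≈ (0.4925, 0.177).

```bash
python3 - <<'E'
from h import *
go(.529,-.3005,.17,-80); go(.529,-.3005,.097,-80)
E
```

```text
shift mm [ 444.  -208.7   77.3] rot [-0.08 -0.01  3.51] q6 [-1.513 -0.178]
shift mm [ 444.  -208.6  150.3] rot [-0.08 -0.01  3.51] q6 [-1.513 -0.178]
```

```bash
python3 -m crank '[36,-17,0,0,0,0,0, 72,-34,0,0,0,0,0, 108,-51,0,0,0,0,0, 144,-68,0,0,0,0,0, 180,-85,0,0,0,0,0]'
python3 -m crank '[36,-17,0,0,0,0,0, 72,-34,0,0,0,0,0, 108,-51,0,0,0,0,0, 144,-68,0,0,0,0,0, 180,-85,0,0,0,0,0]'
python3 -m crank '[30,-13,20,0,0,1,0, 60,-26,40,0,0,2,0, 84,-39,60,0,0,3.5,0, 84,-39,77,0,0,3.5,0, 84,-39,77,0,0,3.5,0]'
python3 - <<'E'
from h import *
import cv2
st(); go(.529,-.3005,.097,-80)
im=robot.camera("scene")["pixels"][:,:,::-1]
cv2.imwrite("pics/c3.png",cv2.resize(im[160:270,170:310],(764,600),interpolation=cv2.INTER_CUBIC))
E
```

```text
time: 0.62
position: [0.3022, -0.4816, 0.2474]
tool_rot: [0.993, 0.117, 0.0, -0.0]
ft_force: [0.8, -0.3, -0.1]
grip_width: 0.0871
grip_force: 0.0
time: 1.03
position: [0.4576, -0.3567, 0.2475]
tool_rot: [0.993, 0.118, -0.0, -0.0]
ft_force: [-0.4, -0.5, -0.8]
grip_width: 0.0868
grip_force: 0.0
time: 1.45
position: [0.528, -0.2975, 0.1667]
tool_rot: [0.996, 0.089, -0.003, -0.003]
ft_force: [-0.4, -0.1, -0.4]
grip_width: 0.0868
grip_force: 0.0
t1.45 [ 0.528  -0.2975  0.1667] yaw_y -79.8 F [-0.4 -0.1 -0.4] M [ 0.01   0.031 -0.007] w0.0868 g0.0 q [-0.7   0.6   1.55 -0.    1.    0.7 ]
shift mm [ 0.9  3.5 69.6] rot [-0.35  0.31  0.2 ] q6 [-0.697  0.696]
```

View pics/c3.png

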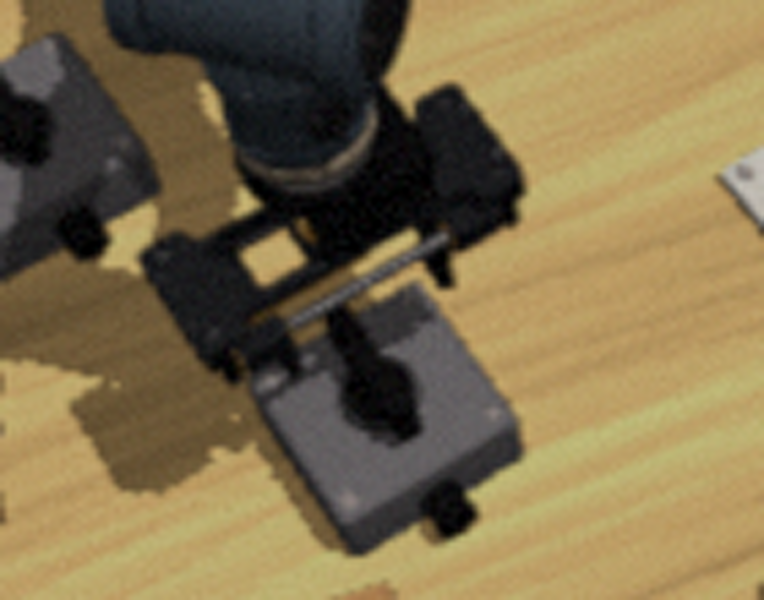

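The open jaws straddle the bar at about (380,385) in the crop, so I'll descend and close gently.

```bash
python3 -m crank '[0,2,20,0,0,0,0, 1,3,40,0,0,0,0, 1,3.5,60,0,0,0,0, 1,3.5,70,0,0,0,0, 1,3.5,70,0,0,0,0]' 5
python3 -m crank '[0,0,0,0,0,0,255, 0,0,0,0,0,0,255, 0,0,0,0,0,0,255, 0,0,0,0,0,0,255, 0,0,0,0,0,0,255]' 5
python3 -c "from h import *;st()"
```

```text
time: 1.92
position: [0.5291, -0.3042, 0.0993]
tool_rot: [0.996, 0.087, -0.001, -0.001]
ft_force: [0.3, 0.1, -0.6]
grip_width: 0.0871
grip_force: 0.0
time: 2.33
position: [0.5309, -0.3043, 0.1015]
tool_rot: [0.996, 0.087, 0.001, 0.001]
ft_force: [1.2, 0.1, -0.1]
grip_width: 0.0615
grip_force: 0.0
t2.33 [ 0.5309 -0.3043  0.1015] yaw_y -80.0 F [ 1.2  0.1 -0.1] M [-0.015 -0.002 -0.022] w0.0615 g0.0 q [-0.7   0.7   1.58  0.    0.86  0.69]
```

```bash
python3 -m crank '[0,0,3,0,0,0,255, 0,0,3,0,0,0,255, 0,0,3,0,0,0,255, 0,0,3,0,0,0,255, 0,0,3,0,0,0,255]' 5
python3 -m crank '[0,0,0,0,0,0,255, 0,0,0,0,0,0,255, 0,0,0,0,0,0,255, 0,0,0,0,0,0,255, 0,0,0,0,0,0,255]' 5
python3 -c "from h import *;st()"
```

```text
time: 2.75
position: [0.5305, -0.304, 0.0975]
tool_rot: [0.996, 0.087, -0.0, -0.0]
ft_force: [0.1, 0.1, 0.5]
grip_width: 0.0282
grip_force: 0.0
time: 3.17
position: [0.5302, -0.3022, 0.0975]
tool_rot: [0.996, 0.087, -0.0, -0.002]
ft_force: [0.5, 5.5, 1.9]
grip_width: 0.0161
grip_force: 5.0
t3.17 [ 0.5302 -0.3022  0.0975] yaw_y -80.0 F [0.5 5.5 1.9] M [ 0.901 -0.108  0.02 ] w0.0161 g5.0 q [-0.7   0.71  1.58  0.    0.85  0.69]
```

```bash
python3 -m crank '[0,-2,0,0,0,0,255, 0,-2,0,0,0,0,255, 0,-2,0,0,0,0,255, 0,-2,0,0,0,-2,255, 0,-2,0,0,0,-4,255]' 50
python3 -m crank '[0,0,0,0,0,-4,255, 0,0,0,0,0,-8,255, 0,0,0,0,0,-12,255, 0,0,0,0,0,-16,255, 0,0,0,0,0,-16,255]' 50
python3 -c "from h import *;st()"
```

```text
time: 3.58
position: [0.5302, -0.3021, 0.0975]
tool_rot: [0.993, 0.122, 0.0, -0.0]
ft_force: [0.1, 1.6, -0.0]
grip_width: 0.0154
grip_force: 50.0
time: 4.0
position: [0.5302, -0.3022, 0.0975]
tool_rot: [0.966, 0.259, 0.0, -0.0]
ft_force: [0.8, 1.3, -0.4]
grip_width: 0.0158
grip_force: 50.0
t4.00 [ 0.5302 -0.3022  0.0975] yaw_y -60.0 F [ 0.8  1.3 -0.4] M [ 0.25  -0.008 -0.131] w0.0158 g50.0 q [-0.7   0.7   1.59  0.    0.85  0.35]
```

```bash
python3 -m crank '[0,0,0,0,0,-4,255, 0,0,0,0,0,-8,255, 0,0,0,0,0,-12,255, 0,0,0,0,0,-16,255, 0,0,0,0,0,-20,255]' 50
python3 -m crank '[0,0,0,0,0,-4,255, 0,0,0,0,0,-8,255, 0,0,0,0,0,-12,255, 0,0,0,0,0,-16,255, 0,0,0,0,0,-18,255]' 50
python3 -m crank '[0,0,0,0,0,-1,255, 0,0,0,0,0,-2,255, 0,0,0,0,0,-2,255, 0,0,0,0,0,-2,255, 0,0,0,0,0,-2,255]' 50
python3 -c "from h import *;st()"
```

```text
time: 4.42
position: [0.5303, -0.3023, 0.0975]
tool_rot: [0.906, 0.423, 0.0, 0.0]
ft_force: [0.8, 0.7, -0.3]
grip_width: 0.0158
grip_force: 50.0
time: 4.83
position: [0.5304, -0.3024, 0.0975]
tool_rot: [0.828, 0.56, -0.0, 0.0]
ft_force: [1.1, 0.1, -0.5]
grip_width: 0.0156
grip_force: 50.0
time: 5.25
position: [0.5304, -0.3023, 0.0975]
tool_rot: [0.819, 0.573, 0.0, 0.0]
ft_force: [1.2, -0.3, -1.2]
grip_width: 0.0154
grip_force: 50.0
t5.25 [ 0.5304 -0.3023  0.0975] yaw_y -20.0 F [ 1.2 -0.3 -1.2] M [ 0.063 -0.162  0.14 ] w0.0154 g50.0 q [-0.7   0.7   1.59 -0.    0.85 -0.35]
```

```bash
python3 -m crank '[0,0,0,0,0,-2,255, 0,0,0,0,0,-2,255, 0,0,0,0,0,-2,255, 0,0,0,0,0,-2,255, 0,0,0,0,0,-2,255]' 50
python3 -c "from h import *;st()"
python3 -m crank '[0,0,0,0,0,0,0, 0,0,0,0,0,0,0, 0,0,0,0,0,0,0, 0,0,0,0,0,0,0, 0,0,0,0,0,0,0]' 50
python3 -m crank '[0,0,-20,0,0,0,0, 0,0,-60,0,0,0,0, 0,0,-100,0,0,0,0, 0,0,-140,0,0,0,0, 0,0,-145,0,0,0,0]' 50
python3 - <<'E'
from h import *
st(); go(.4925,.177,.245,-5)
E
```

```text
time: 5.67
position: [0.5304, -0.3024, 0.0975]
tool_rot: [0.81, 0.587, 0.0, 0.0]
ft_force: [2.4, -1.3, -3.3]
grip_width: 0.0161
grip_force: 50.0
t5.67 [ 0.5304 -0.3024  0.0975] yaw_y -18.1 F [ 2.4 -1.3 -3.3] M [-0.138 -0.25  -0.983] w0.0161 g50.0 q [-0.7   0.7   1.59  0.    0.85 -0.39]
time: 6.08
position: [0.53, -0.3018, 0.0977]
tool_rot: [0.809, 0.588, -0.0, -0.0]
ft_force: [0.3, 0.2, 0.0]
grip_width: 0.0412
grip_force: 0.0
time: 6.5
position: [0.5334, -0.3045, 0.2506]
tool_rot: [0.809, 0.588, 0.002, 0.007]
ft_force: [1.2, -0.2, 0.7]
grip_width: 0.0747
grip_force: 0.0
t6.50 [ 0.5334 -0.3045  0.2506] yaw_y -17.9 F [ 1.2 -0.2  0.7] M [-0.028 -0.1    0.031] w0.0747 g0.0 q [-0.7   0.5   1.47 -0.    1.15 -0.39]
shift mm [ 445.6 -187.3    0.5] rot [  0.74   0.42 -12.94] q6 [-0.7   -0.387]
```

```bash
python3 -m crank '[37,-15.6,0,0,0,0,0, 74,-31,0,0,0,0,0, 111,-47,0,0,0,0,0, 148,-62,0,0,0,0,0, 185,-78,0,0,0,0,0]'
python3 -m crank '[37,-15.6,0,0,0,0,0, 74,-31,0,0,0,0,0, 111,-47,0,0,0,0,0, 148,-62,0,0,0,0,0, 185,-78,0,0,0,0,0]'
python3 -m crank '[30,-12,30,0,0,-4,0, 60,-24,60,0,0,-8,0, 75,-31,80,0,0,-12,0, 75,-31,100,0,0,-13,0, 75,-31,100,0,0,-13,0]'
python3 - <<'E'
from h import *
import cv2
st(); go(.4925,.177,.045,-5)
im=robot.camera("scene")["pixels"][:,:,::-1]; im2=robot.camera("top")["pixels"][:,:,::-1]
a=cv2.resize(im[120:220,310:410],(400,400),interpolation=cv2.INTER_CUBIC)
b=cv2.resize(im2[160:240,360:440],(400,400),interpolation=cv2.INTER_CUBIC)
cv2.imwrite("pics/c4.png",np.hstack([a,b]))
E
```

```text
time: 6.92
position: [0.5124, -0.1004, 0.2424]
tool_rot: [0.809, 0.588, -0.0, -0.0]
ft_force: [0.5, 0.6, 0.7]
grip_width: 0.0866
grip_force: 0.0
time: 7.33
position: [0.4954, 0.0998, 0.2425]
tool_rot: [0.809, 0.588, -0.0, 0.0]
ft_force: [1.4, 0.1, 1.6]
grip_width: 0.0867
grip_force: 0.0
time: 7.75
position: [0.4863, 0.1798, 0.139]
tool_rot: [0.736, 0.677, -0.004, -0.002]
ft_force: [-0.5, -0.2, -0.0]
grip_width: 0.087
grip_force: 0.0
t7.75 [0.4863 0.1798 0.139 ] yaw_y -4.8 F [-0.5 -0.2 -0. ] M [-0.044 -0.067  0.001] w0.0870 g0.0 q [ 0.14  0.55  1.79 -0.    0.81  0.22]
shift mm [-2.1  7.2 93.9] rot [-0.48  0.13  0.22] q6 [0.139 0.222]
```

View pics/c4.png

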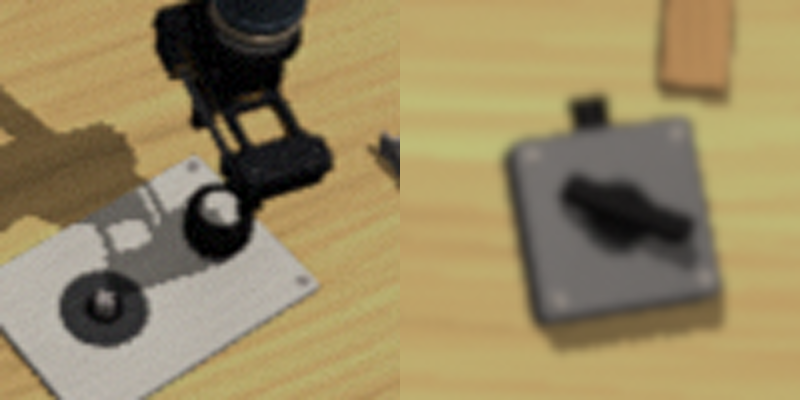

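The bar now lies turned 60° (right crop, (565,185) to (690,235)), so the isolator is off. The jaws are above the dial at about (218,222), so I'll go down over the knob and close softly.

```bash
python3 -m crank '[-2,6,0,0,0,0,0, -2,6,10,0,0,0,0, -2,6,30,0,0,0,0, -2,6,55,0,0,0,0, -2,6,55,0,0,0,0]' 5
python3 - <<'E'
from h import *
st(); go(.4925,.177,.050,-5)
E
```

```text
time: 8.27
position: [0.4943, 0.1752, 0.0851]
tool_rot: [0.738, 0.675, -0.002, -0.001]
ft_force: [-0.4, 0.0, 0.3]
grip_width: 0.0868
grip_force: 0.0
t8.27 [0.4943 0.1752 0.0851] yaw_y -5.1 F [-0.4  0.   0.3] M [ 0.001 -0.035  0.025] w0.0868 g0.0 q [ 0.13  0.65  1.81 -0.    0.68  0.22]
shift mm [ 1.7 -1.8 35.1] rot [-0.27  0.07 -0.1 ] q6 [0.127 0.217]
```

```bash
python3 -m crank '[1,-1,15,0,0,0,0, 1,-1,30,0,0,0,0, 1,-1,36,0,0,0,0, 1,-1,36,0,0,0,0, 1,-1,36,0,0,0,0]' 5
python3 -m crank '[0,0,0,0,0,0,255, 0,0,0,0,0,0,255, 0,0,0,0,0,0,255, 0,0,0,0,0,0,255, 0,0,0,0,0,0,255]' 5
python3 -m crank '[0,0,0,0,0,0,255, 0,0,0,0,0,0,255, 0,0,0,0,0,0,255, 0,0,0,0,0,0,255, 0,0,0,0,0,0,255]' 5
python3 -c "from h import *;st()"
```

```text
time: 8.68
position: [0.4953, 0.1773, 0.0523]
tool_rot: [0.737, 0.675, 0.0, 0.0]
ft_force: [1.0, -0.0, 0.3]
grip_width: 0.0872
grip_force: 0.0
time: 9.1
position: [0.4948, 0.1776, 0.0519]
tool_rot: [0.737, 0.676, 0.0, 0.0]
ft_force: [0.1, -0.4, 0.4]
grip_width: 0.0616
grip_force: 0.0
time: 9.52
position: [0.4949, 0.1776, 0.0518]
tool_rot: [0.737, 0.676, 0.0, 0.0]
ft_force: [-0.1, -0.6, 4.7]
grip_width: 0.059
grip_force: 5.0
t9.52 [0.4949 0.1776 0.0518] yaw_y -5.0 F [-0.1 -0.6  4.7] M [-0.07  -0.139 -0.018] w0.0590 g5.0 q [0.13 0.71 1.82 0.   0.61 0.22]
```

```bash
cat > chk.py <<'E'
import sys
from h import *
o=robot.get_obs();T=R.from_quat(o["tool_rot"]).as_matrix();m=o["moment"][2]
print("t%.2f yaw %.1f Mz %.3f F"%(o["time"],np.degrees(np.arctan2(T[1,1],T[0,1])),m),o["ft_force"].round(1),"w%.4f"%o["grip_width"])
sys.exit(abs(m)>0.75)
E
C="python3 -m crank"; k(){ python3 chk.py; }
$C '[0,0,0,0,0,0,255, 0,0,0,0,0,0,255, 0,0,0,0,0,0,255, 0,0,0,0,0,0,255, 0,0,0,0,0,0,255]' 55 >/dev/null; k &&
$C '[0,0,0,0,0,-1.5,255, 0,0,0,0,0,-3,255, 0,0,0,0,0,-4,255, 0,0,0,0,0,-5,255, 0,0,0,0,0,-5,255]' 55 >/dev/null; k &&
$C '[0,0,0,0,0,-1.5,255, 0,0,0,0,0,-3,255, 0,0,0,0,0,-4,255, 0,0,0,0,0,-5,255, 0,0,0,0,0,-5,255]' 55 >/dev/null; k &&
$C '[0,0,0,0,0,-1.5,255, 0,0,0,0,0,-3,255, 0,0,0,0,0,-4,255, 0,0,0,0,0,-5,255, 0,0,0,0,0,-5,255]' 55 >/dev/null; k &&
$C '[0,0,0,0,0,-1.5,255, 0,0,0,0,0,-3,255, 0,0,0,0,0,-4,255, 0,0,0,0,0,-5,255, 0,0,0,0,0,-5,255]' 55 >/dev/null; k &&
$C '[0,0,0,0,0,-1.5,255, 0,0,0,0,0,-3,255, 0,0,0,0,0,-4,255, 0,0,0,0,0,-5,255, 0,0,0,0,0,-5,255]' 55 >/dev/null; k &&
$C '[0,0,0,0,0,-1.5,255, 0,0,0,0,0,-3,255, 0,0,0,0,0,-4,255, 0,0,0,0,0,-5,255, 0,0,0,0,0,-5,255]' 55 >/dev/null; k
```

```text
t9.93 yaw -5.0 Mz 0.019 F [0.8 0.2 5.3] w0.0587
t9.93 yaw -5.0 Mz 0.019 F [0.8 0.2 5.3] w0.0587
t9.93 yaw -5.0 Mz 0.019 F [0.8 0.2 5.3] w0.0587
t9.93 yaw -5.0 Mz 0.019 F [0.8 0.2 5.3] w0.0587
t9.93 yaw -5.0 Mz 0.019 F [0.8 0.2 5.3] w0.0587
t9.93 yaw -5.0 Mz 0.019 F [0.8 0.2 5.3] w0.0587
t9.93 yaw -5.0 Mz 0.019 F [0.8 0.2 5.3] w0.0587False
False
False
False
False
False
False
```

```bash
sed -i 's/sys.exit(.*/sys.exit(int(abs(m)>0.75))/' chk.py
C="python3 -m crank"; k(){ python3 chk.py; }
$C '[0,0,0,0,0,-1.5,255, 0,0,0,0,0,-3,255, 0,0,0,0,0,-4,255, 0,0,0,0,0,-5,255, 0,0,0,0,0,-5,255]' 55 >/dev/null && k &&
$C '[0,0,0,0,0,-1.5,255, 0,0,0,0,0,-3,255, 0,0,0,0,0,-4,255, 0,0,0,0,0,-5,255, 0,0,0,0,0,-5,255]' 55 >/dev/null && k &&
$C '[0,0,0,0,0,-1.5,255, 0,0,0,0,0,-3,255, 0,0,0,0,0,-4,255, 0,0,0,0,0,-5,255, 0,0,0,0,0,-5,255]' 55 >/dev/null && k &&
$C '[0,0,0,0,0,-1.5,255, 0,0,0,0,0,-3,255, 0,0,0,0,0,-4,255, 0,0,0,0,0,-5,255, 0,0,0,0,0,-5,255]' 55 >/dev/null && k &&
$C '[0,0,0,0,0,-1.5,255, 0,0,0,0,0,-3,255, 0,0,0,0,0,-4,255, 0,0,0,0,0,-5,255, 0,0,0,0,0,-5,255]' 55 >/dev/null && k &&
$C '[0,0,0,0,0,-1.5,255, 0,0,0,0,0,-3,255, 0,0,0,0,0,-4,255, 0,0,0,0,0,-5,255, 0,0,0,0,0,-5,255]' 55 >/dev/null && k
```

```text
t10.35 yaw -0.1 Mz -0.267 F [-0.4  0.7  4.9] w0.0586
t10.77 yaw 4.9 Mz -0.306 F [ 0.6 -0.2  5.5] w0.0587
t11.18 yaw 10.0 Mz -0.128 F [0.5 1.2 6.1] w0.0590
t11.60 yaw 15.0 Mz 0.015 F [0.7 0.6 5. ] w0.0586
t12.02 yaw 20.0 Mz 0.060 F [1.3 0.4 4.6] w0.0590
t12.43 yaw 25.0 Mz -0.003 F [1.1 0.5 4.8] w0.0588
```

```bash
C="python3 -m crank"; k(){ python3 chk.py; }
$C '[0,0,0,0,0,-1.5,255, 0,0,0,0,0,-3,255, 0,0,0,0,0,-4,255, 0,0,0,0,0,-5,255, 0,0,0,0,0,-5,255]' 55 >/dev/null && k &&
$C '[0,0,0,0,0,-1.5,255, 0,0,0,0,0,-3,255, 0,0,0,0,0,-4,255, 0,0,0,0,0,-5,255, 0,0,0,0,0,-5,255]' 55 >/dev/null && k &&
$C '[0,0,0,0,0,-1.5,255, 0,0,0,0,0,-3,255, 0,0,0,0,0,-4,255, 0,0,0,0,0,-5,255, 0,0,0,0,0,-5,255]' 55 >/dev/null && k &&
$C '[0,0,0,0,0,-1.5,255, 0,0,0,0,0,-3,255, 0,0,0,0,0,-4,255, 0,0,0,0,0,-5,255, 0,0,0,0,0,-5,255]' 55 >/dev/null && k &&
$C '[0,0,0,0,0,-1.5,255, 0,0,0,0,0,-3,255, 0,0,0,0,0,-4,255, 0,0,0,0,0,-5,255, 0,0,0,0,0,-5,255]' 55 >/dev/null && k &&
$C '[0,0,0,0,0,-1.5,255, 0,0,0,0,0,-3,255, 0,0,0,0,0,-4,255, 0,0,0,0,0,-5,255, 0,0,0,0,0,-5,255]' 55 >/dev/null && k &&
$C '[0,0,0,0,0,-1.5,255, 0,0,0,0,0,-3,255, 0,0,0,0,0,-4,255, 0,0,0,0,0,-5,255, 0,0,0,0,0,-5,255]' 55 >/dev/null && k &&
$C '[0,0,0,0,0,-1.5,255, 0,0,0,0,0,-3,255, 0,0,0,0,0,-4,255, 0,0,0,0,0,-5,255, 0,0,0,0,0,-5,255]' 55 >/dev/null && k &&
$C '[0,0,0,0,0,-1.5,255, 0,0,0,0,0,-3,255, 0,0,0,0,0,-4,255, 0,0,0,0,0,-5,255, 0,0,0,0,0,-5,255]' 55 >/dev/null && k &&
$C '[0,0,0,0,0,-1.5,255, 0,0,0,0,0,-3,255, 0,0,0,0,0,-4,255, 0,0,0,0,0,-5,255, 0,0,0,0,0,-5,255]' 55 >/dev/null && k &&
$C '[0,0,0,0,0,-1.5,255, 0,0,0,0,0,-3,255, 0,0,0,0,0,-4,255, 0,0,0,0,0,-5,255, 0,0,0,0,0,-5,255]' 55 >/dev/null && k &&
$C '[0,0,0,0,0,-1.5,255, 0,0,0,0,0,-3,255, 0,0,0,0,0,-4,255, 0,0,0,0,0,-5,255, 0,0,0,0,0,-5,255]' 55 >/dev/null && k
```

```text
t12.85 yaw 29.9 Mz -0.288 F [-0.4  0.2  5.7] w0.0587
t13.27 yaw 34.9 Mz -0.303 F [0.1 1.2 5.8] w0.0589
t13.68 yaw 40.0 Mz -0.140 F [0.5 0.9 5.9] w0.0586
t14.10 yaw 45.0 Mz 0.015 F [-0.   0.7  4.5] w0.0586
t14.52 yaw 50.0 Mz -0.001 F [0.6 0.2 4.8] w0.0589
t14.93 yaw 55.0 Mz 0.014 F [0.7 0.8 4.8] w0.0589
t15.35 yaw 59.9 Mz -0.255 F [0.6 1.6 6.1] w0.0588
t15.77 yaw 64.9 Mz -0.295 F [1.1 1.1 5.8] w0.0589
t16.18 yaw 70.0 Mz -0.116 F [0.9 0.9 4.9] w0.0588
t16.60 yaw 75.0 Mz -0.003 F [0.4 1.6 5.3] w0.0586
t17.02 yaw 80.0 Mz 0.048 F [-0.2  1.7  5. ] w0.0585
t17.43 yaw 85.0 Mz -0.001 F [1.  0.9 4.9] w0.0585
```

```bash
C="python3 -m crank"; k(){ python3 chk.py; }
$C '[0,0,0,0,0,-1,255, 0,0,0,0,0,-2,255, 0,0,0,0,0,-3,255, 0,0,0,0,0,-3,255, 0,0,0,0,0,-3,255]' 55 >/dev/null && k &&
$C '[0,0,0,0,0,-1,255, 0,0,0,0,0,-2,255, 0,0,0,0,0,-2,255, 0,0,0,0,0,-2,255, 0,0,0,0,0,-2,255]' 55 >/dev/null && k &&
$C '[0,0,0,0,0,-1,255, 0,0,0,0,0,-2,255, 0,0,0,0,0,-2,255, 0,0,0,0,0,-2,255, 0,0,0,0,0,-2,255]' 55 >/dev/null && k
```

```text
t17.85 yaw 87.9 Mz 0.019 F [0.9 1.8 5.7] w0.0587
t18.27 yaw 89.6 Mz -1.050 F [-0.1  0.7  4.7] w0.0588
```

```bash
C="python3 -m crank"; k(){ python3 chk.py; }
$C '[0,0,0,0,0,1.5,255, 0,0,0,0,0,3,255, 0,0,0,0,0,4,255, 0,0,0,0,0,5,255, 0,0,0,0,0,5,255]' 55 >/dev/null && k &&
$C '[0,0,0,0,0,1.5,255, 0,0,0,0,0,3,255, 0,0,0,0,0,4,255, 0,0,0,0,0,5,255, 0,0,0,0,0,5,255]' 55 >/dev/null && k &&
$C '[0,0,0,0,0,1.5,255, 0,0,0,0,0,3,255, 0,0,0,0,0,4,255, 0,0,0,0,0,5,255, 0,0,0,0,0,5,255]' 55 >/dev/null && k &&
$C '[0,0,0,0,0,1.5,255, 0,0,0,0,0,3,255, 0,0,0,0,0,4,255, 0,0,0,0,0,5,255, 0,0,0,0,0,5,255]' 55 >/dev/null && k &&
$C '[0,0,0,0,0,1.5,255, 0,0,0,0,0,3,255, 0,0,0,0,0,4,255, 0,0,0,0,0,5,255, 0,0,0,0,0,5,255]' 55 >/dev/null && k &&
$C '[0,0,0,0,0,1.5,255, 0,0,0,0,0,3,255, 0,0,0,0,0,4,255, 0,0,0,0,0,5,255, 0,0,0,0,0,5,255]' 55 >/dev/null && k &&
$C '[0,0,0,0,0,1.5,255, 0,0,0,0,0,3,255, 0,0,0,0,0,4,255, 0,0,0,0,0,5,255, 0,0,0,0,0,5,255]' 55 >/dev/null && k &&
$C '[0,0,0,0,0,1.5,255, 0,0,0,0,0,3,255, 0,0,0,0,0,4,255, 0,0,0,0,0,5,255, 0,0,0,0,0,5,255]' 55 >/dev/null && k &&
$C '[0,0,0,0,0,1.5,255, 0,0,0,0,0,3,255, 0,0,0,0,0,4,255, 0,0,0,0,0,5,255, 0,0,0,0,0,5,255]' 55 >/dev/null && k &&
$C '[0,0,0,0,0,1.5,255, 0,0,0,0,0,3,255, 0,0,0,0,0,4,255, 0,0,0,0,0,5,255, 0,0,0,0,0,5,255]' 55 >/dev/null && k &&
$C '[0,0,0,0,0,1.5,255, 0,0,0,0,0,3,255, 0,0,0,0,0,4,255, 0,0,0,0,0,5,255, 0,0,0,0,0,5,255]' 55 >/dev/null && k &&
$C '[0,0,0,0,0,1.5,255, 0,0,0,0,0,3,255, 0,0,0,0,0,4,255, 0,0,0,0,0,5,255, 0,0,0,0,0,5,255]' 55 >/dev/null && k
```

```text
t18.68 yaw 84.9 Mz -0.014 F [0.8 2.2 5. ] w0.0585
t19.10 yaw 79.9 Mz -0.073 F [-0.1  0.7  4.3] w0.0589
t19.52 yaw 74.9 Mz -0.023 F [0.5 1.3 5.5] w0.0586
t19.93 yaw 69.9 Mz -0.043 F [0.3 1.  5.6] w0.0587
t20.35 yaw 65.0 Mz 0.352 F [0.1 0.7 3.9] w0.0584
t20.77 yaw 60.0 Mz 0.316 F [0.4 0.9 5.2] w0.0588
t21.18 yaw 54.9 Mz 0.100 F [1.  0.5 5.3] w0.0589
t21.60 yaw 49.9 Mz -0.001 F [1.2 1.  6. ] w0.0587
t22.02 yaw 44.9 Mz -0.094 F [0.6 1.8 5.4] w0.0588
t22.43 yaw 39.9 Mz -0.041 F [0.4 0.2 5.7] w0.0584
t22.85 yaw 35.0 Mz 0.294 F [-0.5  0.7  5.1] w0.0589
t23.27 yaw 30.0 Mz 0.354 F [-0.2  0.1  4.7] w0.0587
```

```bash
C="python3 -m crank"; k(){ python3 chk.py; }
$C '[0,0,0,0,0,1.5,255, 0,0,0,0,0,3,255, 0,0,0,0,0,4,255, 0,0,0,0,0,5,255, 0,0,0,0,0,5,255]' 55 >/dev/null && k &&
$C '[0,0,0,0,0,1.5,255, 0,0,0,0,0,3,255, 0,0,0,0,0,4,255, 0,0,0,0,0,5,255, 0,0,0,0,0,5,255]' 55 >/dev/null && k &&
$C '[0,0,0,0,0,1.5,255, 0,0,0,0,0,3,255, 0,0,0,0,0,4,255, 0,0,0,0,0,5,255, 0,0,0,0,0,5,255]' 55 >/dev/null && k &&
$C '[0,0,0,0,0,1.5,255, 0,0,0,0,0,3,255, 0,0,0,0,0,4,255, 0,0,0,0,0,5,255, 0,0,0,0,0,5,255]' 55 >/dev/null && k &&
$C '[0,0,0,0,0,1.5,255, 0,0,0,0,0,3,255, 0,0,0,0,0,4,255, 0,0,0,0,0,5,255, 0,0,0,0,0,5,255]' 55 >/dev/null && k &&
$C '[0,0,0,0,0,1.5,255, 0,0,0,0,0,3,255, 0,0,0,0,0,4,255, 0,0,0,0,0,5,255, 0,0,0,0,0,5,255]' 55 >/dev/null && k &&
$C '[0,0,0,0,0,1.5,255, 0,0,0,0,0,3,255, 0,0,0,0,0,4,255, 0,0,0,0,0,5,255, 0,0,0,0,0,5,255]' 55 >/dev/null && k &&
$C '[0,0,0,0,0,1.5,255, 0,0,0,0,0,3,255, 0,0,0,0,0,4,255, 0,0,0,0,0,5,255, 0,0,0,0,0,5,255]' 55 >/dev/null && k &&
$C '[0,0,0,0,0,1.5,255, 0,0,0,0,0,3,255, 0,0,0,0,0,4,255, 0,0,0,0,0,5,255, 0,0,0,0,0,5,255]' 55 >/dev/null && k &&
$C '[0,0,0,0,0,1.5,255, 0,0,0,0,0,3,255, 0,0,0,0,0,4,255, 0,0,0,0,0,5,255, 0,0,0,0,0,5,255]' 55 >/dev/null && k &&
$C '[0,0,0,0,0,1.5,255, 0,0,0,0,0,3,255, 0,0,0,0,0,4,255, 0,0,0,0,0,5,255, 0,0,0,0,0,5,255]' 55 >/dev/null && k &&
$C '[0,0,0,0,0,1.5,255, 0,0,0,0,0,3,255, 0,0,0,0,0,4,255, 0,0,0,0,0,5,255, 0,0,0,0,0,5,255]' 55 >/dev/null && k &&
$C '[0,0,0,0,0,1.5,255, 0,0,0,0,0,3,255, 0,0,0,0,0,4,255, 0,0,0,0,0,5,255, 0,0,0,0,0,5,255]' 55 >/dev/null && k &&
$C '[0,0,0,0,0,1.5,255, 0,0,0,0,0,3,255, 0,0,0,0,0,4,255, 0,0,0,0,0,5,255, 0,0,0,0,0,5,255]' 55 >/dev/null && k &&
$C '[0,0,0,0,0,1.5,255, 0,0,0,0,0,3,255, 0,0,0,0,0,4,255, 0,0,0,0,0,5,255, 0,0,0,0,0,5,255]' 55 >/dev/null && k
```

```text
t23.68 yaw 25.0 Mz 0.095 F [0.7 0.1 5.5] w0.0584
t24.10 yaw 19.9 Mz -0.019 F [-0.4  0.6  6. ] w0.0585
t24.52 yaw 14.9 Mz 0.025 F [0.3 0.5 5.3] w0.0586
t24.93 yaw 9.9 Mz 0.009 F [-0.3  0.4  4.8] w0.0584
t25.35 yaw 5.0 Mz 0.241 F [-0.2  0.4  5.7] w0.0586
t25.77 yaw 0.0 Mz 0.360 F [ 1.  -0.4  5.8] w0.0584
t26.18 yaw -5.0 Mz 0.082 F [-0.1 -0.5  5.5] w0.0583
t26.60 yaw -10.1 Mz 0.015 F [0.3 0.4 4.6] w0.0589
t27.02 yaw -15.1 Mz -0.030 F [-0.2  1.   5.3] w0.0589
t27.43 yaw -20.1 Mz 0.012 F [1.6 0.1 5.3] w0.0587
t27.85 yaw -25.0 Mz 0.193 F [0.3 0.2 5.7] w0.0589
t28.27 yaw -29.9 Mz 0.273 F [-0.4 -0.   6.2] w0.0589
t28.68 yaw -35.0 Mz 0.131 F [-0.  -0.5  5.6] w0.0584
t29.10 yaw -40.1 Mz -0.036 F [-0.1  0.9  5.6] w0.0587
t29.52 yaw -45.1 Mz -0.049 F [-0.1 -0.4  6.4] w0.0585
```

Four bumps are counted, so one more: it should run from about -52° to -67°.

```bash
C="python3 -m crank"; k(){ python3 chk.py; }
$C '[0,0,0,0,0,1.5,255, 0,0,0,0,0,3,255, 0,0,0,0,0,4,255, 0,0,0,0,0,5,255, 0,0,0,0,0,5,255]' 55 >/dev/null && k &&
$C '[0,0,0,0,0,1.5,255, 0,0,0,0,0,3,255, 0,0,0,0,0,4,255, 0,0,0,0,0,5,255, 0,0,0,0,0,5,255]' 55 >/dev/null && k &&
$C '[0,0,0,0,0,1.5,255, 0,0,0,0,0,3,255, 0,0,0,0,0,4,255, 0,0,0,0,0,5,255, 0,0,0,0,0,5,255]' 55 >/dev/null && k &&
$C '[0,0,0,0,0,1.5,255, 0,0,0,0,0,3,255, 0,0,0,0,0,4,255, 0,0,0,0,0,5,255, 0,0,0,0,0,5,255]' 55 >/dev/null && k &&
$C '[0,0,0,0,0,1.5,255, 0,0,0,0,0,3,255, 0,0,0,0,0,4,255, 0,0,0,0,0,5,255, 0,0,0,0,0,5,255]' 55 >/dev/null && k
```

```text
t29.93 yaw -50.0 Mz 0.016 F [-0.2 -0.9  6.1] w0.0588
t30.35 yaw -55.0 Mz 0.150 F [0.3 0.4 5.9] w0.0589
t30.77 yaw -59.9 Mz 0.335 F [0.9 0.5 5.7] w0.0588
t31.18 yaw -65.0 Mz 0.171 F [-0.3 -0.8  5.2] w0.0592
t31.60 yaw -70.0 Mz -0.056 F [0.4 0.8 6. ] w0.0584
```

```bash
C="python3 -m crank"; k(){ python3 chk.py; }
$C '[0,0,0,0,0,1.5,255, 0,0,0,0,0,3,255, 0,0,0,0,0,4,255, 0,0,0,0,0,4,255, 0,0,0,0,0,4,255]' 55 >/dev/null && k &&
$C '[0,0,0,0,0,0,0, 0,0,0,0,0,0,0, 0,0,0,0,0,0,0, 0,0,0,0,0,0,0, 0,0,0,0,0,0,0]' 55 >/dev/null && k &&
$C '[0,0,-5,0,0,0,0, 0,0,-20,0,0,0,0, 0,0,-50,0,0,0,0, 0,0,-85,0,0,0,0, 0,0,-120,0,0,0,0]' 55 >/dev/null && k
$C '[0,0,0,0,0,0,0, 0,0,0,0,0,0,0, 0,0,0,0,0,0,0, 0,0,0,0,0,0,0, 0,0,0,0,0,0,0]' 55
python3 - <<'E'
from h import *
import cv2
cv2.imwrite("pics/end.png",robot.camera("scene")["pixels"][:,:,::-1])
E
```

```text
t32.02 yaw -74.0 Mz -0.038 F [0.2 0.4 6.5] w0.0589
t32.43 yaw -74.0 Mz 0.025 F [ 0.1 -0.2  0.3] w0.0825
t32.85 yaw -74.0 Mz -0.004 F [ 0.3 -0.3 -0.2] w0.0867
time: 33.27
position: [0.4936, 0.1773, 0.1701]
tool_rot: [0.99, 0.139, -0.002, -0.0]
ft_force: [0.5, 0.2, -0.4]
grip_width: 0.0873
grip_force: 0.0
```

View pics/end.png

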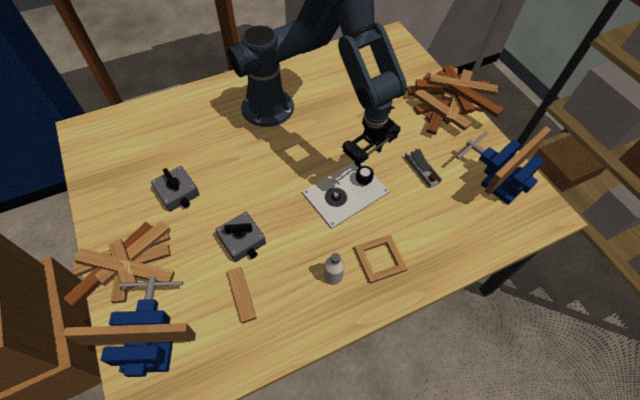

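The isolator bar at (240,228) is turned off, and the arm is clear above the dial at (365,175). The plane, frame, bottle and offcut look to be where they started, so I'm handing in.

```bash
python3 -c "
from rig import robot
print(robot.hand_in())"
```

```text
the job is handed in; nothing more can be done
None
```

I turned the isolator off, wound the dial down to its bottom stop, and raised it five clicks counted by torque bumps; the arm is clear of everything and the job is handed in (the hand-in returned no verdict).

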